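# Clamp the bean dispenser and hold its portion gate open

## Task

The empty coffee-bean dispenser is to have its chute cleared: first clamp it down by turning both hold-down knobs on its base plate, one after the other, clockwise to their end stops. Only then pull the spring-loaded portion gate out by its crossbar until the gate's pointer lines up with the marker on the side rail, and keep holding it there: the program finishes while the gripper is still holding the gate at the mark. Leave the marker, the saucer rack and the other things on the ledge as they are.

Things in the scene. Friction and masses are not known exactly. Their poses are not given: they have to be found in the camera images.
- dispenser: Bean dispenser, does not move: steel base plate 425 x 160 x 12 mm, long in its own x. Origin on the ledge, under the middle of the front face of its black housing; z up; own -x is the way the gate pulls out (about the robot's left), own +y points away from the robot. Base plate from x = -245 to +180 mm, y = +-80 mm. Housing from x = 0 to 180 mm, y = +-65 mm, 85 mm high (105 mm from x = 70 mm); clear hopper (110 mm wide, 245 mm high overall) centred at x = 127 mm.
- gate (a joint): Travel of the portion gate, m: 0 is shut (start), grows as it is pulled out along the dispenser's -x, stop at 0.11. A spring pulls it shut: about 2.8 N when shut plus 0.7 N for every 10 mm.
- gate_bar (a point): Centre of the gate's crossbar handle: a black bar 14 x 14 mm, 60 mm long along the dispenser's y, its centre 70 mm above the ledge, 55 mm in front of the housing when shut, on a stem 10 mm thick (along x) and 30 mm wide below it; a steel tongue with its top 32 mm above the ledge under that. Axes as the dispenser's.
- gate_pointer (a point): End of the gate's pointer, a steel finger 6 mm wide sticking out of the tongue's +y side directly beside the crossbar, 29 mm above the ledge. It moves with the gate. Axes as the dispenser's.
- mark_tip (a point): Tip of the marker: a black rider 20 x 20 mm on an aluminium rail along the +y edge of the base plate, with a 6 mm wide nib towards the gate, 29 mm above the ledge; rider top 39 mm above the ledge. It is set at another place in every run, 43 to 77 mm of gate travel, and moves stiffly (about 6 N) if pushed. The gate is at the mark when gate_pointer and mark_tip have the same dispenser x (they pass 2 mm apart in y without touching). Axes as the dispenser's.
- knob_near (a joint): Angle of the hold-down knob nearer the robot, rad: 0 to 1.35, starts between 0 and 0.3, grows as it is turned clockwise seen from above; end stop (tight) at 1.35. It stays where it is left; friction 0.04 N m.
- knob_far (a joint): The same for the hold-down knob farther from the robot.
- knob_near_grip (a point): Point to grip on the axis of the near knob, 49 mm above the ledge: an upright grip bar 14 mm thick, 42 mm long, its top 56 mm above the ledge, on a round foot 44 mm wide whose top is 26 mm above the ledge (collar under it 68 mm wide). The point turns with the knob: the grip bar lies along its x. At dispenser x = -215, y = -50 mm.
- knob_far_grip (a point): The same on the far knob, at dispenser x = -215, y = +50 mm.
- rack: Chrome rack with three white plastic saucers upright in angled slots, fixed, about 160 x 260 mm, 160 mm tall; origin under its middle. Leave alone.
- jar: closed glass coffee jar, 80 mm wide, 150 mm tall, upright, loose bystander; origin at the centre of its underside. Leave alone.
- mug: blue ceramic mug, 82 mm wide, 95 mm tall, loose bystander; origin at the centre of its underside. Leave alone.
- tin: round stainless sugar tin with a lid knob, 84 mm wide, 104 mm tall, loose bystander; origin at the centre of its underside. Leave alone.
- timer: white plastic kitchen timer, 65 x 65 x 24 mm with a round press button on top (29 mm high), loose bystander; origin at the centre of its underside. Leave alone.
- cup: white ceramic cup without handle, 72 mm wide, 65 mm tall, loose bystander; origin at the centre of its underside. Leave alone.

How it is judged:
By the outcome, as a careful person would: the job done as asked, in the order asked, and still so for the second after the job is handed in, while the arm keeps its last pose, push and grip.
It also fails if it takes over 54 s, if anything falls off the work surface, if the arm or the gripper's body presses on something with over 40 N, if the wrist force passes 120 N, or if a joint passes its speed limit or range.

## Robot

A 6-joint arm with a two-finger parallel gripper is mounted at the origin on the work surface. World frame = base frame: x ahead of the robot, y to its left, z up, the work surface at z = 0. Lengths are in m, angles in rad, forces in N, time in s.
With the tool pointing down it reaches from about 0.225 to 0.725 m from the base axis. Payload 3.1 kg.
Tool frame: the origin (TCP) lies between the finger pads; the fingertips stand env.tip_reach ahead of it and the grasp point (between the pads) is the TCP (env.tip_reach is the distance from the TCP to the fingertips, in m); x points along the fingers, y is the direction in which the jaws open and shut, and the axes are right-handed (so a half turn about x gives the same grasp; the last joint's range is limited). The gripper opens to 85 mm and grips with 20 to 120 N. Pads are 22 mm wide; open, the fingers measure 114 mm over their backs; the gripper's body (76 mm by 85 mm) begins 54 mm behind the grasp point. The pads swing forward as they close: fully open they stand 13 mm farther back than shut.
Start: joints at [1.159, 0.048, 0.099, 1.622, 0, 1.443], TCP at [0.147, 0.504, 0.25] pointing down, gripper open.
Joint ranges: [-2.91, 2.91], [-0.99, 1.94], [-1.21, 1.42], [-2.12, 2.29], [-1.49, 1.47], [-3.14, 3.14]. Speed limits (rad/s): [2.79, 2.79, 3.14, 3.14, 3.14, 3.14].

## Interface

Orientations are given as a 3x3 rotation matrix whose columns are the frame's x, y, z axes.
In Python, from rig import telemetry, cams, job, env gives the robot as it stands.
- The arm moves only by the tool step_arm, never from a script. Its argument "deltas" is text: rows parted by semicolons, each of 4 numbers parted by spaces: the shift along the tool's x, y, z in m, then the turn about the tool's x in rad. In form: dx dy dz turn; .... A call has 1 to 20 rows; each row shifts and turns the commanded pose from where the row before left it, along the tool's axes as they then stand; what a row does not reach is not made up. A row lasts 1/8 s, in which the tool goes at most 62.5 mm and 10.7 degrees, less where a joint would pass 70% of its speed; a pose out of reach is approached as far as the arm can. A call with a gripper value outside its range is refused whole. "jaw" is the finger opening in m, from 0 to 0.0854, set as the call begins (left out, the last holds). The fingers move at their own pace and stop on an object; the grip force is fixed at half the most. Time passes only in rows, so rows that do not move let the fingers close. It gives the time, the measured TCP pose, the force and the opening at its end, in the units of the state.
- telemetry.read_state(): the state, without advancing time (a new reading comes with each control period).
- cams.camera(name): name is "scene" or "top" or "wrist"; returns the picture (400x640x3 uint8, blue, green, red); there is no depth.
- cams.camera_model(name): a dict with "vertical_fov" (degrees; the focal length in pixels is half the picture's height over the tangent of half this angle, whatever the lens; pixels are square), "cx", "cy" (the principal point, pixels), "rvec" (rotation vector, rad) and "tvec" (3), from world to camera coordinates, as OpenCV has them. Camera axes: x right, y down, z forward; pixel columns grow to the right and rows downward; lengths in m; the calibration is good to about 2 mm. A picture is of the moment at which its call begins: read the wrist's pose just before it. camera_model takes no time and is no camera call; for the wrist camera it gives the pose at the moment of the call.
- job.close_job(): hands the job in, once; it reports no verdict.
The state is a dict: "t": time; "joints": joint angles; "qd": joint speeds; "effort": joint torques, N m; "ee_pos": TCP position; "eef_rot": TCP orientation; "contact_force": force on the tool from outside, world axes, zero at the start; "ft_torque": the same for the moment, N m; "width": finger opening in m.
Only numpy, scipy, OpenCV 4.12 (cv2) and the standard library are available. Lean on these libraries where they do the work, as an engineer would, in place of code of your own. Each camera call takes 0.05 s, during which the arm holds its last target.

## Working session

There is one attempt and no reset: what is moved stays moved. The work goes in short steps, Python scripts to look and compute and a tool call to move; the robot and the scene stay as the last step left them, time stands still between calls to the robot, and variables do not carry over. Pictures are saved under pics/ and viewed, and the job is handed in when it is done.

Besides the shell and the picture viewer there is one more tool, called after "Emit:" as a command line: name --argument value ..., lists and objects as JSON in quotes. step_arm: Moves the arm, as the interface text tells. Its arguments: {"type":"object","properties":{"deltas":{"type":"string"},"jaw":{"type":"number"}},"required":["deltas"]}

```bash
ls; mkdir -p pics
python3 - <<'E'
from rig import telemetry,cams,job,env
import cv2
s=telemetry.read_state();print({k:s[k] for k in s}, env.tip_reach)
for n in("scene","top","wrist"):
    m=cams.camera_model(n);print(n,m)
    cv2.imwrite(f"pics/{n}0.png",cams.camera(n))
E
```

```text
pics
{'t': 0.0, 'joints': array([1.15916875e+00, 4.87219870e-02, 9.75882300e-02, 1.62199054e+00,
       2.88669207e-05, 1.44299330e+00]), 'qd': array([1.01667087e-03, 2.47261388e-04, 1.26477164e-03, 9.75295206e-04,
       3.59230752e-04, 4.60785995e-05]), 'effort': array([-6.30765117e-04, -3.38776946e+01,  3.20017505e+01,  2.00180907e-02,
       -7.04887293e-05, -3.73213865e-06]), 'ee_pos': array([0.14679303, 0.50347247, 0.24912725]), 'eef_rot': array([[-9.57878457e-04,  2.80028154e-01,  9.59991310e-01],
       [-2.12196350e-03,  9.59989020e-01, -2.80029603e-01],
       [-9.99997290e-01, -2.30530085e-03, -3.25343279e-04]]), 'contact_force': array([-1.09965842,  0.35131011,  0.21371684]), 'ft_torque': array([-0.00349257,  0.00970883,  0.02888347]), 'width': 0.08492981709002492} 0.019
scene {'vertical_fov': 53.60047991330556, 'cx': 324.2124975071869, 'cy': 195.67970182761857, 'rvec': array([ 1.57711708,  1.94748018, -0.84340158]), 'tvec': array([ 0.00380631, -0.35413799,  1.37434459])}
top {'vertical_fov': 48.09583450878684, 'cx': 320.1959735688295, 'cy': 200.89730227652575, 'rvec': array([ 2.1526287 , -2.16853502,  0.07846389]), 'tvec': array([0.14742637, 0.59920716, 0.96527337])}
wrist {'vertical_fov': 63.33145199235083, 'cx': 316.7092827803712, 'cy': 202.50246269146348, 'rvec': array([-2.29577564, -1.72100913, -0.27761415]), 'tvec': array([-0.52444454, -0.04094029,  0.38070325])}
```

View pics/scene0.png

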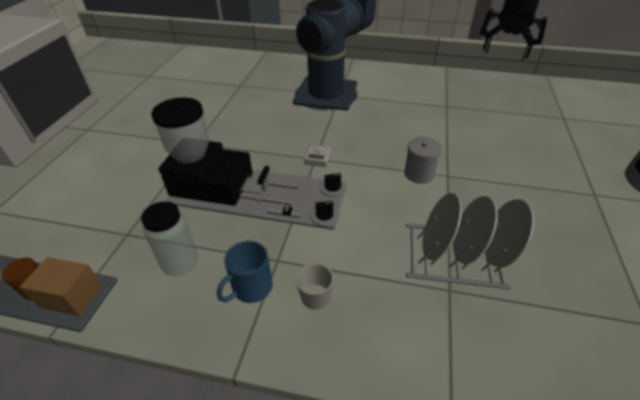

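View pics/top0.png

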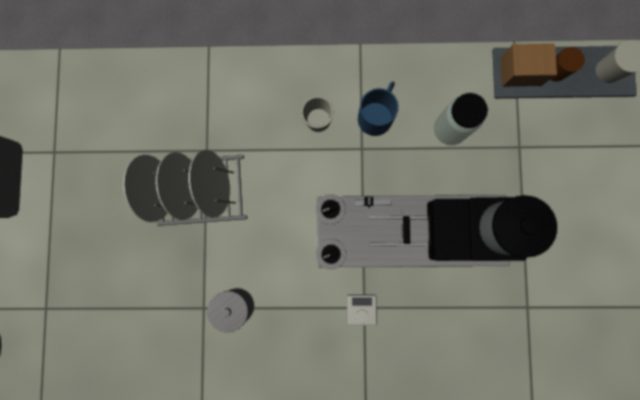

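View pics/wrist0.png

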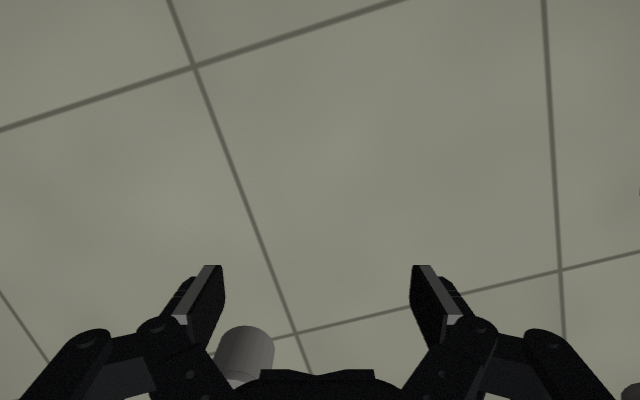

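The scene and top views show the dispenser with the hopper to the right. In the top view the plate covers about u317–510, v195–267, with the knobs at (330,209) and (330,254), the gate bar at (406,230) and the marker at (369,201). I'll zoom in and measure.

```bash
cat > h.py <<'E'
import numpy as np,cv2
from rig import telemetry,cams,job,env
def K(m):
    f=200/np.tan(np.radians(m["vertical_fov"])/2); return np.array([[f,0,m["cx"]],[0,f,m["cy"]],[0,0,1.]])
def ray(m,u,v):
    R=cv2.Rodrigues(np.array(m["rvec"]))[0]; t=np.array(m["tvec"])
    d=R.T@np.linalg.solve(K(m),[u,v,1.]); return -R.T@t,d
def onz(m,u,v,z):
    c,d=ray(m,u,v); return c+d*(z-c[2])/d[2]
def proj(m,P):
    return cv2.projectPoints(np.atleast_2d(np.array(P,float)),np.array(m["rvec"]),np.array(m["tvec"]),K(m),None)[0][:,0]
E
python3 - <<'E'
from h import *
m=cams.camera_model("top"); im=cv2.imread("pics/top0.png")
print(ray(m,320,200)[0], ray(cams.camera_model("scene"),320,200)[0])
c=im[180:285,300:530]; cv2.imwrite("pics/top0z.png",cv2.resize(c,None,fx=3.4,fy=3.4,interpolation=cv2.INTER_CUBIC))
for n,u,v,z in[("c_nl",319,267,.012),("c_fl",317,196,.012),("bar",406,230,.077),("kn",331,254,.056),("kf",330,209,.056),("rider",369,201,.039)]: print(n,onz(m,u,v,z).round(4))
E
```

```text
[0.50431307 0.11964653 1.02170909] [1.21352061 0.26143939 0.68794508]
c_nl [0.4539 0.147  0.012 ]
c_fl [0.6133 0.1506 0.012 ]
bar [ 0.533  -0.0375  0.077 ]
kn [0.4835 0.12   0.056 ]
kf [0.5801 0.1213 0.056 ]
rider [0.5983 0.0355 0.039 ]
```

View pics/top0z.png

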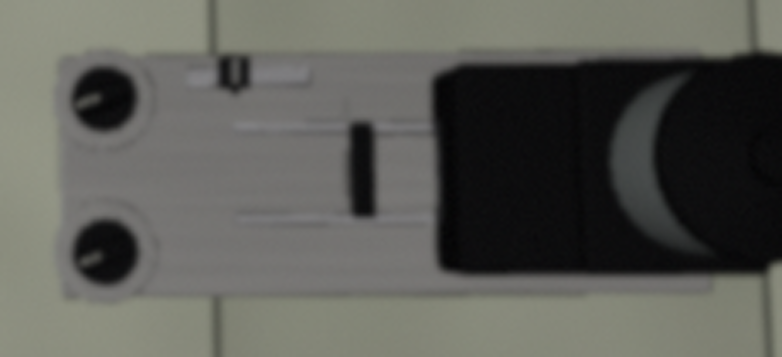

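Run:
```python
from h import *
s=telemetry.read_state(); m=cams.camera_model("wrist")
c,d=ray(m,m["cx"],m["cy"]); R=s["eef_rot"]
print("cam in tool",R.T@(c-s["ee_pos"]), "axis in tool",R.T@d, "right",R.T@cv2.Rodrigues(m["rvec"])[0][0])
m=cams.camera_model("top")
for z,n,u,v in[(.056,"k",0,0)]: pass
def zz(x,y): return 300+x/3.4,180+y/3.4
pts={"corner_fl":(58,56,.012),"corner_nl":(64,296,.012),"foot_f":(104,99,.026),"foot_n":(106,251,.026),"coll_f":(104,99,.014),"bar":(362,169,.077),"barN":(363,215,.077),"barF":(361,123,.077),"rider":(235,73,.039),"nib":(235,90,.029),"hf_n":(440,270,.085),"hf_f":(436,68,.085)}
for n,(a,b,z) in pts.items(): print(n,onz(m,*zz(a,b),z).round(4))
```

```text
cam in tool [-0.12374153  0.00052726 -0.0814197 ] axis in tool [ 9.48336304e-01 -1.40361217e-04  3.17266820e-01] right [-1.20735945e-04  9.99999670e-01  8.03296894e-04]
corner_fl [0.6122 0.1505 0.012 ]
corner_nl [0.4537 0.1474 0.012 ]
foot_f [0.5821 0.1201 0.026 ]
foot_n [0.4832 0.1196 0.026 ]
coll_f [0.5831 0.1201 0.014 ]
bar [ 0.5336 -0.0385  0.077 ]
barN [ 0.5054 -0.0385  0.077 ]
barF [ 0.562  -0.0386  0.077 ]
rider [0.5973 0.0353 0.039 ]
nib [0.5871 0.0346 0.029 ]
hf_n [ 0.4719 -0.0828  0.085 ]
hf_f [ 0.595 -0.084  0.085]
```

Emit:
step_arm --deltas "0 -0.034 0.040 0;0 -0.034 0.040 0;0 -0.034 0.040 0;0 -0.034 0.040 0;0 -0.034 0.040 0;0 -0.034 0.040 0;0 -0.034 0.040 0;0 -0.034 0.040 0;0 -0.034 0.040 0;0 -0.034 0.040 0;0 0 0 -0.143;0 0 0 -0.142;0 0 0 0" --jaw 0.045

```text
t: 1.78
ee_pos: [0.4357, 0.0654, 0.2499]
eef_rot: [[-0.001, 0.001, 1.0], [0.0, 1.0, -0.001], [-1.0, 0.0, -0.001]]
contact_force: [0.0, -0.2, -0.6]
width: 0.0446
```

Run:
```python
from h import *
import json
s=telemetry.read_state(); m=cams.camera_model("wrist")
im=cams.camera("wrist"); cv2.imwrite("pics/w1.png",im)
json.dump({k:np.array(v).tolist() for k,v in m.items()},open("w1.json","w"))
print(s["t"],s["ee_pos"],s["eef_rot"].round(3),s["joints"],s["width"])
pts=[[.4835,.12,.056],[.58,.12,.056],[.533,-.0385,.077],[.587,.035,.029]]
print(proj(m,pts))
cv2.imwrite("pics/w1z.png",cv2.resize(im[20:300,140:540],None,fx=2,fy=2,interpolation=cv2.INTER_CUBIC))
```

```text
1.775 [0.43567128 0.06535471 0.24990317] [[-0.001  0.001  1.   ]
 [ 0.     1.    -0.001]
 [-1.     0.    -0.001]] [-3.54862282e-03 -1.70316966e-01 -1.09626991e-01  1.63233898e+00
  1.10943313e-06 -2.53180769e-03] 0.04464558294889781
[[368.16929765 223.10665102]
 [364.10158516 301.0553446 ]
 [216.83669483 275.04332573]
 [292.00944652 292.77481359]]
```

View pics/w1z.png

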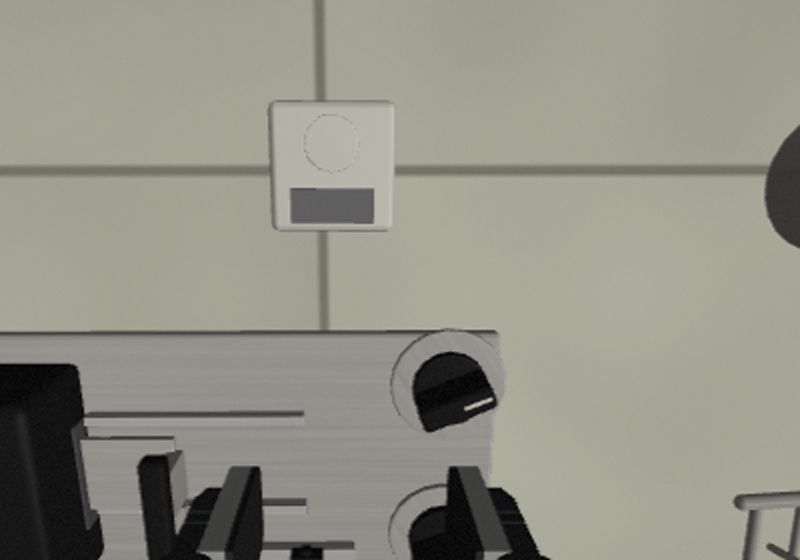

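Run:
```python
from h import *
im=cv2.imread("pics/w1.png")
c=im[175:265,330:410].astype(float); c=np.clip(c*3.5,0,255).astype(np.uint8)
cv2.imwrite("pics/w1k.png",cv2.resize(c,None,fx=6.6,fy=6.6,interpolation=cv2.INTER_CUBIC))
```

```text
(no output)
```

View pics/w1k.png

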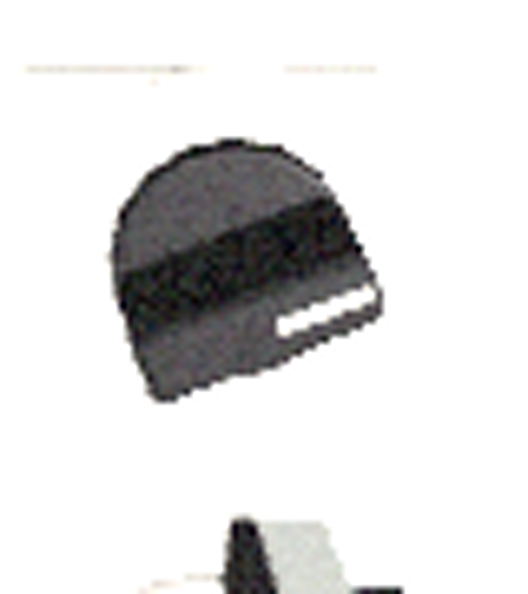

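Run:
```python
from h import *
import json
m=json.load(open("w1.json"))
im=cv2.imread("pics/w1.png"); 
P=lambda a,b,z:onz(m,330+a/6.6-.42,175+b/6.6-.42,z)
for n,a,b in[("UL",143,328),("UR",357,264),("LL",160,402),("LR",382,308),("i0",279,327),("i1",376,292)]: print(n,P(a,b,.056).round(4))
g=cv2.cvtColor(im,cv2.COLOR_BGR2GRAY)
def seg(x0,y0,x1,y1,th):
    mk=(g[y0:y1,x0:x1]>th).astype(np.uint8); n,l,st,ce=cv2.connectedComponentsWithStats(mk); return n,st,ce
ys,xs=np.where(g[218:228,370:388]>90)
print(list(zip(xs+370,ys+218))[:60])
# dark blob
ys,xs=np.where(g[190:245,340:395]<60);print(xs.min()+340,xs.max()+340,ys.min()+190,ys.max()+190)
```

```text
UL [0.4848 0.1022 0.056 ]
UR [0.4739 0.1357 0.056 ]
LL [0.4977 0.1054 0.056 ]
LR [0.4814 0.1402 0.056 ]
i0 [0.4847 0.1239 0.056 ]
i1 [0.4787 0.1391 0.056 ]
[(np.int64(383), np.int64(219)), (np.int64(384), np.int64(219)), (np.int64(385), np.int64(219)), (np.int64(386), np.int64(219)), (np.int64(380), np.int64(220)), (np.int64(381), np.int64(220)), (np.int64(382), np.int64(220)), (np.int64(383), np.int64(220)), (np.int64(384), np.int64(220)), (np.int64(385), np.int64(220)), (np.int64(377), np.int64(221)), (np.int64(378), np.int64(221)), (np.int64(379), np.int64(221)), (np.int64(380), np.int64(221)), (np.int64(381), np.int64(221)), (np.int64(382), np.int64(221)), (np.int64(383), np.int64(221)), (np.int64(375), np.int64(222)), (np.int64(376), np.int64(222)), (np.int64(377), np.int64(222)), (np.int64(378), np.int64(222)), (np.int64(379), np.int64(222)), (np.int64(380), np.int64(222)), (np.int64(372), np.int64(223)), (np.int64(373), np.int64(223)), (np.int64(374), np.int64(223)), (np.int64(375), np.int64(223)), (np.int64(376), np.int64(223)), (np.int64(377), np.int64(223)), (np.int64(378), np.int64(223)), (np.int64(372), np.int64(224)), (np.int64(373), np.int64(224)), (np.int64(374), np.int64(224)), (np.int64(375), np.int64(224)), (np.int64(387), np.int64(224)), (np.int64(384), np.int64(225)), (np.int64(385), np.int64(225)), (np.int64(386), np.int64(225)), (np.int64(387), np.int64(225)), (np.int64(382), np.int64(226)), (np.int64(383), np.int64(226)), (np.int64(384), np.int64(226)), (np.int64(385), np.int64(226)), (np.int64(386), np.int64(226)), (np.int64(387), np.int64(226)), (np.int64(379), np.int64(227)), (np.int64(380), np.int64(227)), (np.int64(381), np.int64(227)), (np.int64(382), np.int64(227)), (np.int64(383), np.int64(227)), (np.int64(384), np.int64(227)), (np.int64(385), np.int64(227)), (np.int64(386), np.int64(227)), (np.int64(387), np.int64(227))]
346 387 196 235
```

Emit:
step_arm --deltas "0 0.027 0.024 0;0 0.028 0.024 0;0 0 0 -0.177;0 0 0 -0.177;0 0 0 -0.177;0 0 0 -0.177;0 0 0 -0.177;0 0 0 -0.177;0 0 0 -0.177;0 0 0 -0.177;0 0 0 -0.177;0 0 0 -0.177;0 0 0 -0.176;0 0 0 0;0 0 0 0"

```text
t: 3.7
ee_pos: [0.4836, 0.1208, 0.2503]
eef_rot: [[-0.0, -0.931, -0.365], [0.0, -0.365, 0.931], [-1.0, 0.0, 0.0]]
contact_force: [0.3, -0.3, 0.1]
width: 0.0448
```

Run:
```python
from h import *
s=telemetry.read_state(); print(s["t"],s["ee_pos"],s["joints"].round(3)); R=s["eef_rot"]
print("yaw",np.degrees(np.arctan2(R[1,1],R[0,1])), R.T@(np.array([.484,.1203,.15])-s["ee_pos"]))
m=cams.camera_model("wrist")
im=cams.camera("wrist"); cv2.imwrite("pics/w2.png",im)
print(proj(m,[[.484,.12,.056],[.58,.12,.056],[.533,-.0385,.077],[.587,.035,.029]]))
```

```text
3.7 [0.48364892 0.12082529 0.25027027] [ 0.11  -0.021  0.03   1.621  0.    -1.834]
yaw -158.60158579190588 [ 0.10027026 -0.00013791 -0.00061845]
[[317.17798041 178.03673044]
 [225.43387052 143.1582389 ]
 [332.68818896 -20.25414857]
 [250.43839094  54.68731367]]
```

View pics/w2.png

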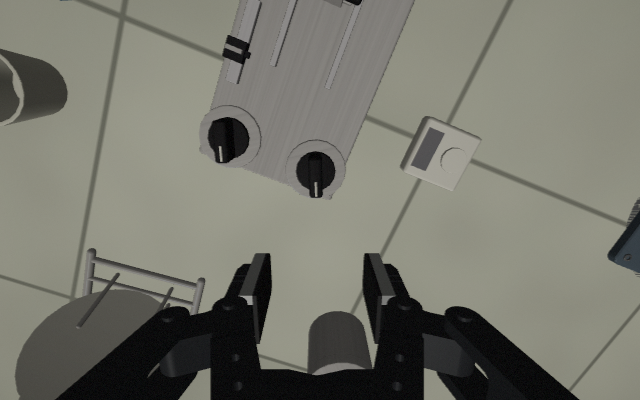

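The wrist view shows the near knob bar upright at (316,172), in line with the jaws, the far knob at (225,138), and the marker at (237,48) with its nib at (249,54). I'll refine these points.

Run:
```python
from h import *
m=cams.camera_model("wrist"); im=cv2.imread("pics/w2.png")
c=np.clip(im[20:210,190:360].astype(float)*3,0,255).astype(np.uint8)
cv2.imwrite("pics/w2k.png",cv2.resize(c,None,fx=3.1,fy=3.1,interpolation=cv2.INTER_CUBIC))
c=np.clip(im[100:205,190:360].astype(float)*3.5,0,255).astype(np.uint8)
cv2.imwrite("pics/w2j.png",cv2.resize(c,None,fx=4.7,fy=4.7,interpolation=cv2.INTER_CUBIC))
```

```text
(no output)
```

View pics/w2j.png

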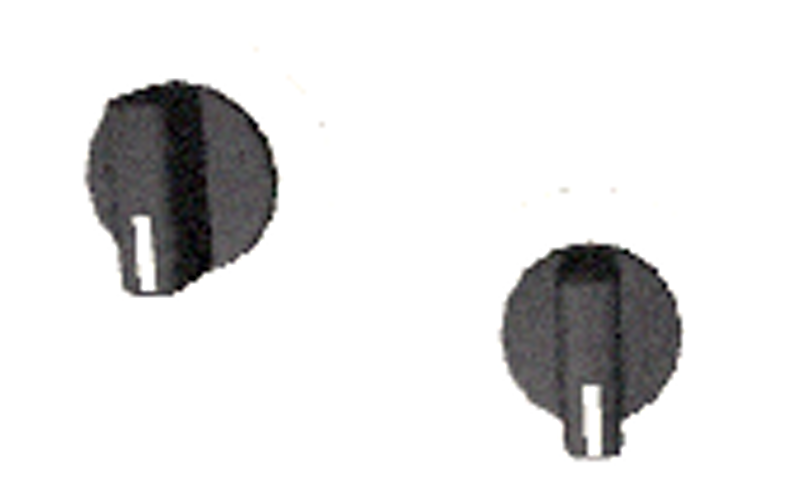

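View pics/w2k.png

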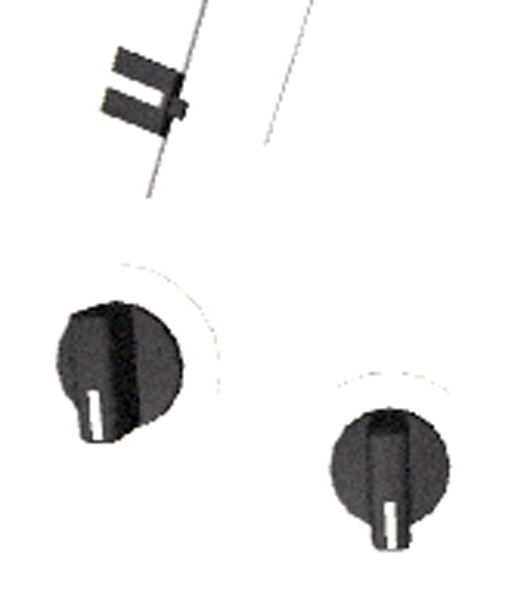

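Run:
```python
from h import *
m=cams.camera_model("wrist")
J=lambda a,b:(190+(a+.5)/4.7-.5,100+(b+.5)/4.7-.5)
Kk=lambda a,b:(190+(a+.5)/3.1-.5,20+(b+.5)/3.1-.5)
print("near",onz(m,*J(592,368),.056),"far",onz(m,*J(144,198),.056))
a=onz(m,*J(137,217),.056);b=onz(m,*J(149,291),.056);print("far ind",a,b,np.degrees(np.arctan2(b[1]-a[1],b[0]-a[0])))
a=onz(m,*J(591,385),.056);b=onz(m,*J(594,455),.056);print("near ind",a,b,np.degrees(np.arctan2(b[1]-a[1],b[0]-a[0])))
print("near foot",onz(m,*J(592,333),.026),"far foot",onz(m,*J(184,177),.026))
print("nib",onz(m,*Kk(187,107),.029), onz(m,*Kk(176,107),.029))
# plate tracks
a=onz(m,*Kk(150,196),.026);b=onz(m,*Kk(206,2),.026);print("rail edge dir",a,b,np.degrees(np.arctan2(b[0]-a[0],-(b[1]-a[1]))))
```

```text
near [0.48560131 0.12042695 0.056     ] far [0.58513073 0.12053439 0.056     ]
far ind [0.58540088 0.12484879 0.056     ] [0.57875601 0.13895879 0.056     ] 115.21732045767659
near ind [0.48443276 0.12401277 0.056     ] [0.4780807  0.13849063 0.056     ] 113.68914455804993
near foot [0.48599382 0.11969963 0.026     ] far foot [0.58476107 0.11980224 0.026     ]
nib [0.58764342 0.03474689 0.029     ] [0.59085829 0.03600596 0.029     ]
rail edge dir [0.59144375 0.0642967  0.026     ] [0.59181611 0.00434787 0.026     ] 0.35587233037728405
```

Emit:
step_arm --deltas "0.06 -0.001 -0.001 -0.02;0.06 0 0 0;0.05 0 0 0;0.03 0 0 0;0 0 0 0;0 0 0 0"

```text
t: 4.5
ee_pos: [0.4861, 0.1202, 0.0518]
eef_rot: [[0.002, -0.923, -0.385], [0.0, -0.385, 0.923], [-1.0, -0.002, -0.001]]
contact_force: [0.3, -0.2, 0.5]
width: 0.045
```

Emit:
step_arm --deltas "0 0 0 0;0 0 0 0;0 0 0 0;0 0 0 0;0 0 0 0" --jaw 0

```text
t: 5.12
ee_pos: [0.4858, 0.1199, 0.0526]
eef_rot: [[0.002, -0.923, -0.386], [-0.001, -0.386, 0.923], [-1.0, -0.002, -0.001]]
contact_force: [-2.8, -1.6, 5.8]
width: 0.0128
```

Emit:
step_arm --deltas "0 0 0 0.15;0 0 0 0.15;0 0 0 0.15;0 0 0 0.15;0 0 0 0.15;0 0 0 0.15;0 0 0 0.1;0 0 0 0"

```text
t: 6.12
ee_pos: [0.4851, 0.1199, 0.0526]
eef_rot: [[0.001, -0.823, 0.568], [-0.001, 0.568, 0.823], [-1.0, -0.001, -0.0]]
contact_force: [-3.9, -0.8, 6.3]
width: 0.0127
```

```bash
cat > st.py <<'E'
from h import *
s=telemetry.read_state(); R=s["eef_rot"]
print(s["t"],s["ee_pos"].round(4),"yaw",np.degrees(np.arctan2(R[1,1],R[0,1])).round(2),"q",s["joints"].round(3),"F",s["contact_force"].round(2),"T",s["ft_torque"].round(3),"eff",s["effort"].round(2),"w",round(s["width"],4))
E
python3 st.py
```

```text
6.125 [0.4851 0.1199 0.0526] yaw 145.37 q [ 1.080e-01  3.400e-02 -3.120e-01  1.224e+00 -1.000e-03 -8.580e-01] F [-3.89 -0.83  6.25] T [-0.213  0.899 -0.064] eff [-1.000e-02 -2.931e+01  2.975e+01 -1.820e+00  2.000e-01  8.000e-02] w 0.0127
```

Emit:
step_arm --deltas "0 0 0 0.06;0 0 0 0.06;0 0 0 0.06;0 0 0 0"

```text
t: 6.62
ee_pos: [0.485, 0.12, 0.0526]
eef_rot: [[0.001, -0.711, 0.703], [-0.001, 0.703, 0.711], [-1.0, -0.001, -0.0]]
contact_force: [-4.0, -1.8, 7.7]
width: 0.0127
```

```bash
python3 st.py
```

```text
6.625 [0.485  0.12   0.0526] yaw 135.32 q [ 1.090e-01  3.400e-02 -3.120e-01  1.225e+00 -1.000e-03 -6.820e-01] F [-4.04 -1.76  7.72] T [-0.29   0.902  1.159] eff [ -1.01 -29.26  29.75  -1.89   0.34   1.21] w 0.0127
```

Emit:
step_arm --deltas "0 0 0 0;0 0 0 0;0 0 0 0" --jaw 0.045

```text
t: 7.0
ee_pos: [0.4852, 0.1201, 0.0503]
eef_rot: [[0.0, -0.708, 0.706], [0.0, 0.706, 0.708], [-1.0, -0.0, 0.0]]
contact_force: [0.4, 0.0, -0.2]
width: 0.0446
```

Emit:
step_arm --deltas "-0.05 0 0 0;-0.05 0 0 0;-0.05 0 0 -0.174;0 0 0 -0.174;0 0 0 -0.174;0 0 0 -0.174;0 0 0 -0.174;0 0 0 -0.174;0 0 0 -0.173;0 0 0 0"

```text
t: 8.25
ee_pos: [0.485, 0.1201, 0.2001]
eef_rot: [[-0.0, -0.908, -0.418], [-0.0, -0.418, 0.908], [-1.0, 0.0, 0.0]]
contact_force: [0.1, -0.3, -1.0]
width: 0.0451
```

```bash
python3 st.py
python3 - <<'E'
from h import *
m=cams.camera_model("wrist"); im=cams.camera("wrist"); cv2.imwrite("pics/w3.png",im)
print(proj(m,[[.485,.12,.056],[.585,.12,.056],[.587,.035,.029]]))
c=np.clip(im[0:240,120:440].astype(float)*3,0,255).astype(np.uint8)
cv2.imwrite("pics/w3k.png",cv2.resize(c,None,fx=2.5,fy=2.5,interpolation=cv2.INTER_CUBIC))
E
```

```text
8.25 [0.485  0.1201 0.2001] yaw -155.3 q [ 0.108 -0.023 -0.073  1.522  0.    -1.894] F [ 0.15 -0.29 -1.04] T [-0.028 -0.021  0.021] eff [ 1.000e-02 -3.128e+01  3.217e+01  0.000e+00  0.000e+00 -2.900e-01] w 0.0451
[[317.38107732 193.33060192]
 [206.84851625 144.74457672]
 [247.99117739  44.72321779]]
```

View pics/w3k.png

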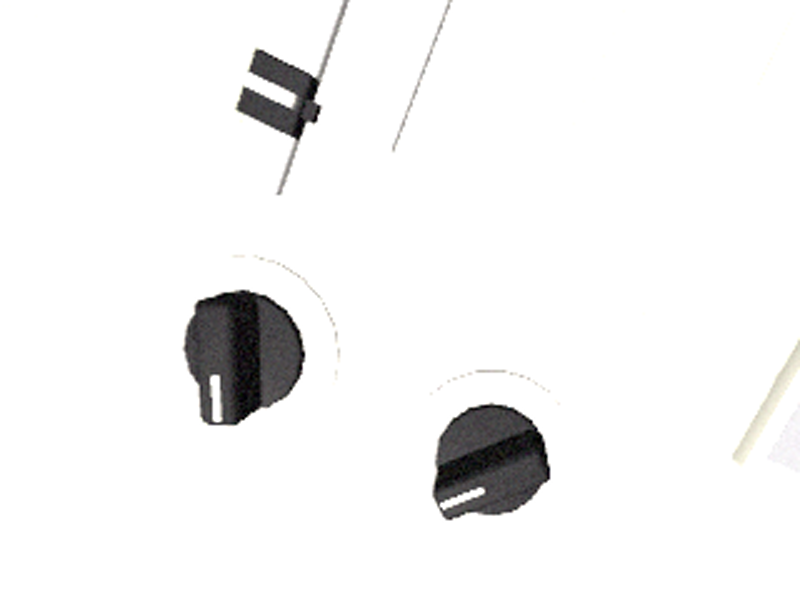

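Run:
```python
from h import *
m=cams.camera_model("wrist")
J=lambda a,b:(120+(a+.5)/2.5-.5,0+(b+.5)/2.5-.5)
def ang(p,q):
    a=onz(m,*J(*p),.056);b=onz(m,*J(*q),.056);return np.degrees(np.arctan2(b[1]-a[1],b[0]-a[0]))
print("near",ang((484,490),(442,507)),"far",ang((214,376),(218,420)))
print("far ctr",onz(m,*J(217,362),.056),"nib tip",onz(m,*J(320,110),.029))
s=telemetry.read_state();print(s["eef_rot"].T@(np.array([.585,.1205,.051])-s["ee_pos"]))
```

```text
near 47.54600331707666 far 113.56678089355567
far ctr [0.585332   0.11985247 0.056     ] nib tip [0.58742106 0.03429509 0.029     ]
[ 0.14910058 -0.09108659 -0.04131682]
```

Emit:
step_arm --deltas "0 -0.046 -0.021 0.006;0.02 -0.045 -0.020 0;0.06 0 0 0;0.05 0 0 0;0.019 0 0 0;0 0 0 0;0 0 0 0"

```text
t: 9.18
ee_pos: [0.5869, 0.121, 0.0543]
eef_rot: [[0.005, -0.91, -0.414], [0.0, -0.414, 0.91], [-1.0, -0.005, -0.002]]
contact_force: [0.0, 0.1, 1.2]
width: 0.045
```

Emit:
step_arm --deltas "0 0 0 0;0 0 0 0;0 0 0 0;0 0 0 0" --jaw 0

```text
t: 9.68
ee_pos: [0.5856, 0.1204, 0.0539]
eef_rot: [[0.002, -0.91, -0.414], [-0.001, -0.414, 0.91], [-1.0, -0.002, -0.002]]
contact_force: [-2.4, -1.1, 6.5]
width: 0.0129
```

Emit:
step_arm --deltas "0 0 0 0.15;0 0 0 0.15;0 0 0 0.15;0 0 0 0.15;0 0 0 0.15;0 0 0 0.15;0 0 0 0.1;0 0 0 0"

```text
t: 10.68
ee_pos: [0.5852, 0.1204, 0.0539]
eef_rot: [[0.002, -0.84, 0.543], [-0.001, 0.543, 0.84], [-1.0, -0.002, 0.0]]
contact_force: [-2.8, -0.8, 6.7]
width: 0.0124
```

```bash
python3 st.py
```

```text
10.675 [0.5852 0.1204 0.0539] yaw 147.14 q [ 9.100e-02  2.780e-01 -3.400e-02  1.257e+00 -1.000e-03 -9.060e-01] F [-2.79 -0.78  6.73] T [-0.315  0.794 -0.036] eff [  0.45 -38.12  29.64  -1.58   0.33   0.08] w 0.0124
```

Near the stop now: about 10–12° more.

Emit:
step_arm --deltas "0 0 0 0.06;0 0 0 0.06;0 0 0 0.06;0 0 0 0.05;0 0 0 0"

```text
t: 11.3
ee_pos: [0.5856, 0.1209, 0.054]
eef_rot: [[0.003, -0.697, 0.717], [-0.0, 0.717, 0.697], [-1.0, -0.002, 0.002]]
contact_force: [-2.8, -0.9, 5.7]
width: 0.0129
```

```bash
python3 st.py
```

```text
11.3 [0.5856 0.1209 0.054 ] yaw 134.16 q [ 0.092  0.278 -0.034  1.256 -0.    -0.679] F [-2.82 -0.9   5.69] T [-0.165  0.615  0.729] eff [ -0.55 -38.29  29.42  -1.16   0.15   0.8 ] w 0.0129
```

Emit:
step_arm --deltas "0 0 0 0;0 0 0 0;0 0 0 0" --jaw 0.045

```text
t: 11.68
ee_pos: [0.5848, 0.1208, 0.0511]
eef_rot: [[-0.0, -0.695, 0.719], [0.0, 0.719, 0.695], [-1.0, 0.0, -0.0]]
contact_force: [0.3, -0.6, -0.3]
width: 0.0447
```

Emit:
step_arm --deltas "-0.05 0 0 0;-0.05 0 0 0;-0.05 0 0 0.155;0 0 0 0.154;0 0 0 0.154;0 0 0 0.154;0 0 0 0.154;0 -0.04 0.012 0;0 -0.04 0.012 0;0 -0.04 0.011 0;0 0 0 0;0 0 0 0"

```text
t: 13.18
ee_pos: [0.6193, 0.001, 0.201]
eef_rot: [[-0.001, 0.003, 1.0], [0.001, 1.0, -0.003], [-1.0, 0.001, -0.001]]
contact_force: [1.1, -0.0, -0.5]
width: 0.0447
```

```bash
python3 st.py
python3 - <<'E'
from h import *
import json
m=cams.camera_model("wrist"); im=cams.camera("wrist"); cv2.imwrite("pics/w4.png",im)
json.dump({k:np.array(v).tolist() for k,v in m.items()},open("w4.json","w"))
print(proj(m,[[.485,.12,.056],[.585,.12,.056],[.587,.035,.029],[.585,-.039,.029]]))
c=np.clip(im[0:250].astype(float)*1.6,0,255).astype(np.uint8)
cv2.imwrite("pics/w4k.png",cv2.resize(c,None,fx=1.25,fy=1.25,interpolation=cv2.INTER_CUBIC))
E
```

```text
13.175 [0.6193 0.001  0.201 ] yaw 89.82 q [-1.070e-01  2.920e-01  2.770e-01  1.557e+00  1.000e-03 -1.040e-01] F [ 1.05 -0.05 -0.46] T [-0.061  0.012  0.025] eff [-8.000e-01 -4.298e+01  3.219e+01 -4.000e-02 -5.000e-02 -0.000e+00] w 0.0447
[[477.42111018  17.33378435]
 [459.038904   153.09211674]
 [353.2806985  150.57159063]
 [272.1259687  148.71404778]]
```

View pics/w4k.png

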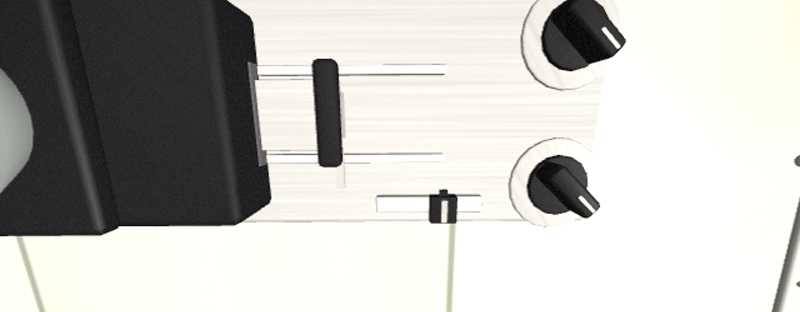

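Run:
```python
from h import *
im=cv2.imread("pics/w4.png")
c=im[110:190,240:400].astype(float); g=c.mean(2); print(np.percentile(g,[1,20,50,80,99]))
c=np.clip((c-80)*2.6,0,255).astype(np.uint8)
cv2.imwrite("pics/w4p.png",cv2.resize(c,None,fx=5,fy=5,interpolation=cv2.INTER_CUBIC))
```

```text
[ 23.66666667 152.33333333 155.66666667 163.66666667 175.33333333]
```

View pics/w4p.png

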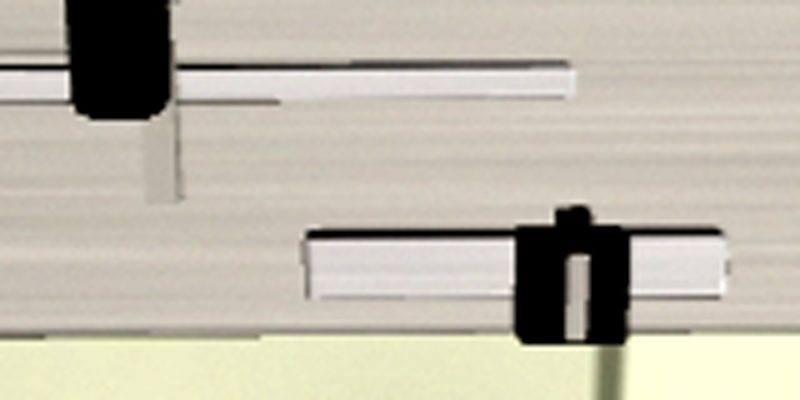

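```bash
python3 - <<'E'
from h import *
import json
m=json.load(open("w4.json"))
J=lambda a,b:(240+(a+.5)/5-.5,110+(b+.5)/5-.5)
p=lambda a,b,z:onz(m,*J(a,b),z).round(4)
print("ptr top edges",p(144,200,.032),p(177,200,.032),"mid29?",p(180.5,200,.029))
print("nib",p(559.5,207,.032),p(591,207,.032)," bottom-left edge",p(556,207,.026))
print("stripe",p(567,295,.039),p(588,295,.039),"rider edges",p(516,295,.039),p(629,295,.039))
K4=lambda a,b:((a+.5)/1.25-.5,(b+.5)/1.25-.5)
for a,b in[(326,63),(329,161)]: print("bar top",onz(m,*K4(a,b),.077).round(4))
for a,b,z in[(595,50,.056),(572,0,.056),(322,98,.077)]:pass
a=onz(m,*K4(602,28),.056);b=onz(m,*K4(619,46),.056);print("near ang",np.degrees(np.arctan2(b[1]-a[1],b[0]-a[0])))
a=onz(m,*K4(581,195),.056);b=onz(m,*K4(596,211),.056);print("far ang",np.degrees(np.arctan2(b[1]-a[1],b[0]-a[0])))
s=telemetry.read_state();print(s["eef_rot"].T@(np.array([.533,-.0385,.071])-s["ee_pos"]))
E
cd pics
python3 - <<'E'
import cv2,numpy as np
im=cv2.imread("w4.png")
c=im[0:60,240:300].astype(float)
c=im[40:140,240:290].astype(float)
c=np.clip(c*3,0,255).astype(np.uint8);cv2.imwrite("w4b.png",cv2.resize(c,None,fx=5.5,fy=5.5,interpolation=cv2.INTER_CUBIC))
c=im[0:180,400:510].astype(float)
c=np.clip(c*3,0,255).astype(np.uint8);cv2.imwrite("w4n.png",cv2.resize(c,None,fx=3.3,fy=3.3,interpolation=cv2.INTER_CUBIC))
E
```

```text
ptr top edges [ 0.5853 -0.042   0.032 ] [ 0.5853 -0.036   0.032 ] mid29? [ 0.5858 -0.0358  0.029 ]
nib [0.5869 0.0331 0.032 ] [0.5869 0.0388 0.032 ]  bottom-left edge [0.5879 0.0331 0.026 ]
stripe [0.6015 0.0341 0.039 ] [0.6016 0.0379 0.039 ] rider edges [0.6015 0.025  0.039 ] [0.6016 0.0453 0.039 ]
bar top [ 0.5089 -0.0371  0.077 ]
bar top [ 0.5624 -0.0385  0.077 ]
near ang 50.51354029553029
far ang 46.884909775707015
[ 0.13017765 -0.04022716 -0.0861392 ]
```

View pics/w4b.png

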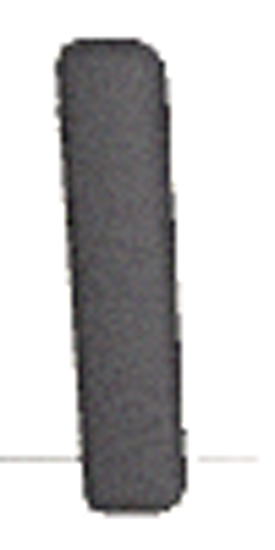

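View pics/w4n.png

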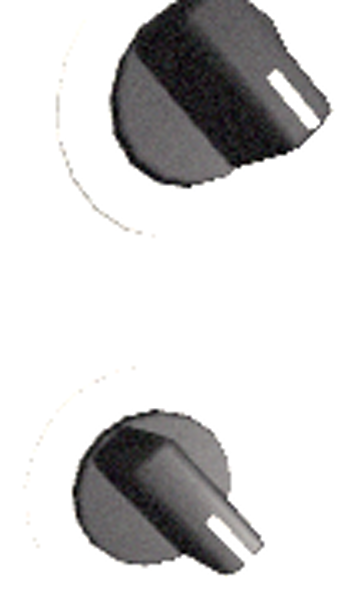

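Run:
```python
from h import *
import json
def ind(img,m,roi):
    im=cv2.imread(img);g=cv2.cvtColor(im,cv2.COLOR_BGR2GRAY)
    x0,y0,x1,y1=roi; s=g[y0:y1,x0:x1]
    mk=(s>75).astype(np.uint8)
    n,l,st,ce=cv2.connectedComponentsWithStats(mk,connectivity=4)
    for i in range(1,n):
        if 15<st[i,4]<150:
            ys,xs=np.where(l==i)
            W=np.array([onz(m,x+x0,y+y0,.056)[:2] for x,y in zip(xs,ys)])
            vx,vy,cx,cy=cv2.fitLine(W.astype(np.float32),cv2.DIST_L2,0,.0001,.0001).ravel()
            print(roi,st[i],"ctr",cx,cy,"ang",np.degrees(np.arctan2(vy,vx)))
m=json.load(open("w4.json"))
ind("pics/w4.png",m,(430,0,505,75)); ind("pics/w4.png",m,(415,120,490,180))
```

```text
(430, 0, 505, 75) [51 21 16 18 85] ctr 0.49331343 0.12950924 ang 47.46491
```

Run:
```python
from h import *
import json
m=json.load(open("w4.json"))
g=cv2.cvtColor(cv2.imread("pics/w4.png"),cv2.COLOR_BGR2GRAY)
print(g[150:176:1,458:486])
```

```text
[[ 40  41  47  45  48  52  50  47  40  29  29 128 160 165 165 165 166 164
  164 167 173 177 178 178 177 177 178 178]
 [ 39  40  42  47  47  48  54  51  46  37  27  94 157 164 165 165 165 164
  164 167 176 178 177 178 178 178 178 177]
 [ 37  39  40  42  46  49  50  54  53  46  37  24 123 159 164 165 165 166
  164 168 177 178 178 178 178 178 178 179]
 [ 37  38  41  42  44  44  49  51  54  53  46  37  27 121 158 165 165 165
  165 170 177 177 177 178 178 177 178 177]
 [ 37  35  42  39  43  45  50  49  52  55  53  46  38  28 153 165 164 166
  166 176 177 178 177 177 178 177 178 178]
 [ 36  36  38  41  41  43  48  51  50  52  56  52  46  36  58 153 164 165
  171 176 178 177 177 177 177 178 177 177]
 [ 33  36  39  39  40  42  81  59  50  51  54  56  53  44  34  59 153 167
  176 177 178 178 178 177 177 177 177 177]
 [ 33  32  36  39  39 128 187 152  79  50  52  53  57  54  46  35  59 158
  176 177 178 177 178 177 178 177 177 176]
 [ 31  35  36  35  56 182 195 195 153  78  51  53  55  56  54  43  34  63
  165 178 177 178 178 177 177 178 178 179]
 [ 32  35  32  33  36  87 184 196 195 152  79  
[... 1242 characters left out ...]
159 111  47  13  11  12  14  15  21  27  34  35  38  39  42  41 118 115
  168 178 178 178 178 178 178 178 178 179]
 [158 157 159 114  42  13  12   9  12  22  29  33  35  38  37  35 134 173
  178 178 179 178 178 179 178 178 178 178]
 [160 158 159 160 162  96  26  13  18  20  22  30  35  32  34 134 173 179
  179 178 179 179 178 179 178 178 177 179]
 [161 160 157 159 159 157 132  75  24  16  12  23  27  65 166 179 178 178
  178 179 178 179 178 178 178 178 178 179]
 [160 159 157 155 149 148 148 149 129 107  75 100 108 169 179 178 178 179
  178 179 178 179 179 178 179 178 178 179]
 [160 154 140 138 137 137 136 154 162 176 179 179 179 178 178 179 178 179
  178 178 179 178 179 179 178 178 178 178]]
```

Emit:
step_arm --deltas "0 -0.020 -0.042 0;0 -0.020 -0.042 0;0.05 0 0 0;0.05 0 0 0;0.031 0 0 0;0 0 0 0;0 0 0 0"

```text
t: 14.1
ee_pos: [0.5363, -0.0385, 0.0719]
eef_rot: [[0.002, 0.002, 1.0], [-0.0, 1.0, -0.002], [-1.0, -0.0, 0.002]]
contact_force: [-0.6, -0.0, 0.5]
width: 0.0452
```

```bash
python3 st.py
```

```text
14.1 [ 0.5363 -0.0385  0.0719] yaw 89.91 q [-0.196  0.115 -0.186  1.267  0.    -0.195] F [-0.56 -0.03  0.52] T [-0.039  0.013  0.037] eff [  0.06 -34.4   29.84   0.1    0.     0.  ] w 0.0452
```

Emit:
step_arm --deltas "0 0 0 0;0 0 0 0;0 0 0 0;0 0 0 0;0 0 0 0" --jaw 0

```text
t: 14.72
ee_pos: [0.5369, -0.0393, 0.0726]
eef_rot: [[0.004, 0.003, 1.0], [-0.001, 1.0, -0.003], [-1.0, -0.001, 0.004]]
contact_force: [-0.2, 0.3, 5.4]
width: 0.0125
```

```bash
python3 st.py
```

```text
14.725 [ 0.5369 -0.0393  0.0726] yaw 89.86 q [-0.198  0.115 -0.185  1.267  0.    -0.195] F [-0.18  0.34  5.42] T [0.043 0.086 0.178] eff [ -0.3  -32.4   28.49  -0.26  -0.04   0.14] w 0.0125
```

Emit:
step_arm --deltas "0 0.012 0 0;0 0.012 0 0;0 0.012 0 0;0 0.012 0 0;0 0.012 0 0;0 0.010 0 0;0 0 0 0;0 0 0 0;0 0 0 0"

```text
t: 15.85
ee_pos: [0.5368, 0.0278, 0.0726]
eef_rot: [[0.003, 0.004, 1.0], [-0.007, 1.0, -0.004], [-1.0, -0.007, 0.003]]
contact_force: [-1.8, -6.6, 6.2]
width: 0.0128
```

```bash
python3 st.py
python3 - <<'E'
from h import *
im=cams.camera("scene"); cv2.imwrite("pics/s5.png",im)
t=cams.camera("top"); cv2.imwrite("pics/t5.png",t)
w=cams.camera("wrist"); cv2.imwrite("pics/w5.png",w)
m=cams.camera_model("scene");print(proj(m,[[.585,.031,.032],[.587,.036,.032]]))
c=np.clip(im[150:230,240:360].astype(float)*1.7,0,255).astype(np.uint8)
a=cv2.resize(c,None,fx=6.5,fy=6.5,interpolation=cv2.INTER_CUBIC);cv2.imwrite("pics/s5z.png",a)
c=np.clip(t[180:285,300:460].astype(float)*1.7,0,255).astype(np.uint8)
cv2.imwrite("pics/t5z.png",cv2.resize(c,None,fx=4.9,fy=4.9,interpolation=cv2.INTER_CUBIC))
E
```

```text
15.85 [0.5368 0.0278 0.0726] yaw 89.76 q [-0.069  0.114 -0.186  1.267 -0.007 -0.065] F [-1.77 -6.61  6.15] T [-1.368  0.344  0.203] eff [  3.62 -32.21  28.61  -0.52   2.03   0.23] w 0.0128
[[286.37283927 204.50155015]
 [288.18404221 205.39400024]]
```

View pics/s5z.png

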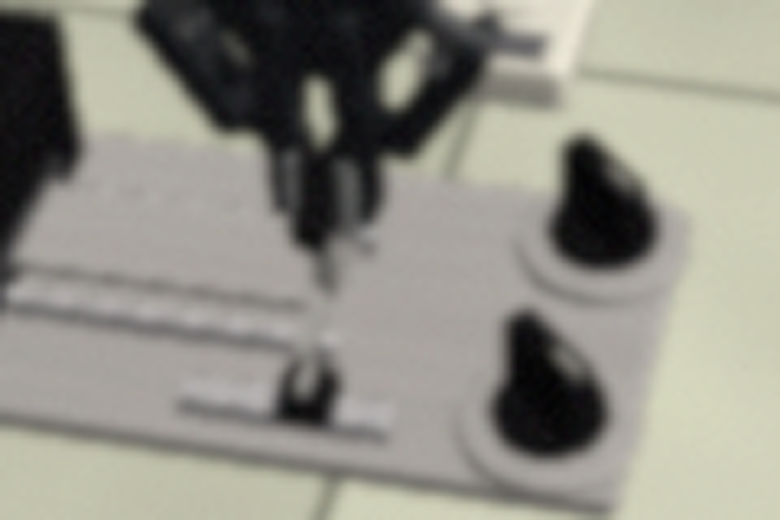

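View pics/t5z.png

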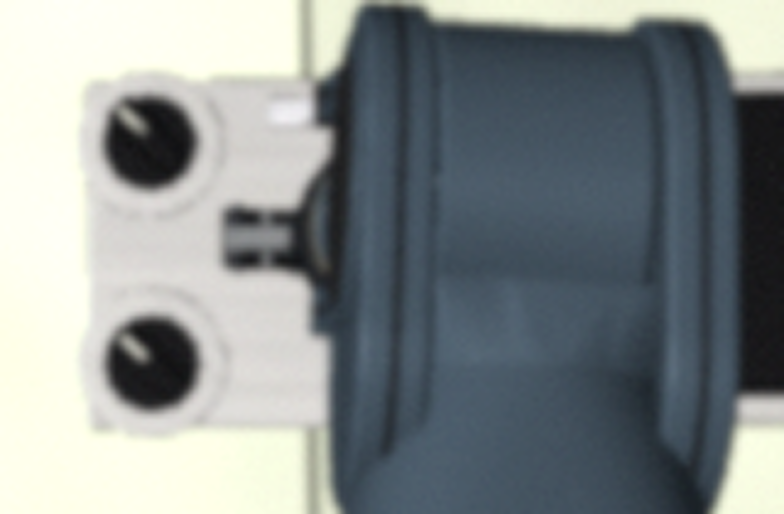

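View pics/w5.png

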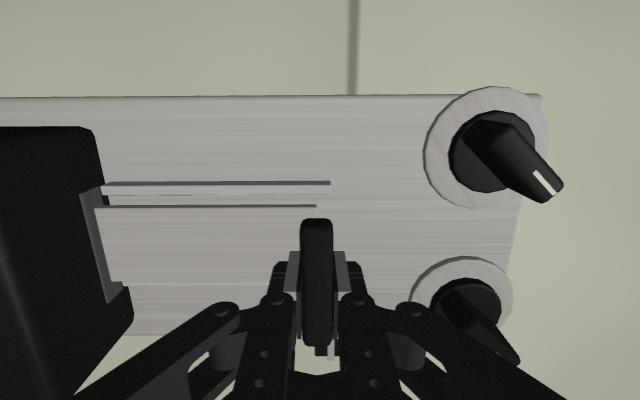

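Emit:
step_arm --deltas "0 0.004 0 0;0 0.004 0 0;0 0 0 0;0 0 0 0;0 0 0 0"

```text
t: 16.62
ee_pos: [0.5368, 0.0356, 0.0726]
eef_rot: [[0.003, 0.004, 1.0], [-0.007, 1.0, -0.004], [-1.0, -0.007, 0.003]]
contact_force: [-1.5, -8.4, 7.1]
width: 0.013
```

```bash
python3 st.py
cat > look.py <<'E'
from h import *
import sys
n=sys.argv[1]
s=telemetry.read_state(); mw=cams.camera_model("wrist")
w=cams.camera("wrist"); cv2.imwrite(f"pics/w{n}.png",w)
im=cams.camera("scene"); cv2.imwrite(f"pics/s{n}.png",im)
print("ptr,nib wrist",proj(mw,[[.5853,s["ee_pos"][1],.032],[.587,.036,.032],[.6,.036,.039]]).round(1).tolist())
a=np.clip(w[280:400,270:370].astype(float)*2.2,0,255).astype(np.uint8)
a=cv2.resize(a,None,fx=4,fy=4,interpolation=cv2.INTER_CUBIC)
c=np.clip(im[180:225,265:315].astype(float)*1.6,0,255).astype(np.uint8)
c=cv2.resize(c,(int(50*480/45)*3//4,480*3//4),interpolation=cv2.INTER_CUBIC)
o=np.zeros((480,800,3),np.uint8);o[:,:400]=a;o[:c.shape[0],400:400+c.shape[1]]=c[:,:400]
cv2.imwrite(f"pics/z{n}.png",o)
E
python3 look.py 6
```

```text
16.625 [0.5368 0.0356 0.0726] yaw 89.75 q [-0.054  0.115 -0.185  1.268 -0.007 -0.05 ] F [-1.45 -8.36  7.12] T [-1.475  0.323  0.206] eff [  3.87 -32.21  28.64  -0.6    2.17   0.23] w 0.013
ptr,nib wrist [[317.0, 319.0], [317.6, 321.4], [317.7, 347.0]]
```

View pics/z6.png

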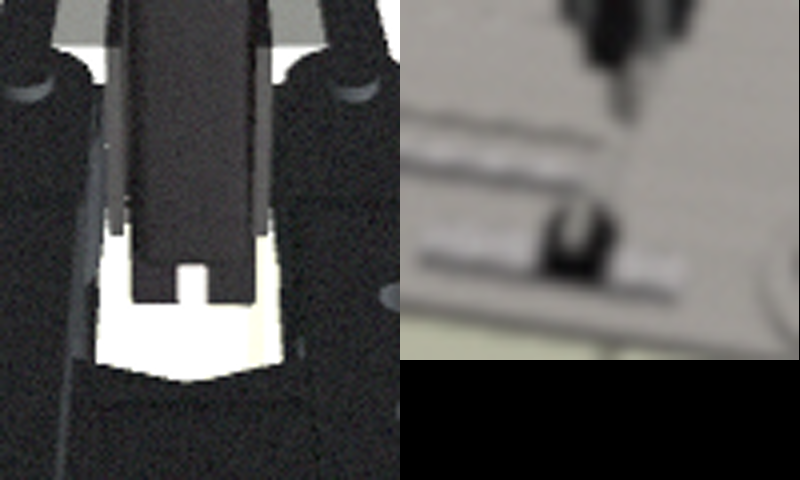

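Run:
```python
from h import *
im=cv2.imread("pics/s6.png"); m=cams.camera_model("scene")
q=proj(m,[[.570,.036,.032],[.585,.036,.032],[.592,.036,.039],[.611,.036,.039]])
print(q.round(1), ((q-[265,180])*8).round(0).tolist())
c=np.clip((im[190:218,270:310].astype(float)-20)*1.7,0,255).astype(np.uint8)
print(((q-[270,190])*18).round(0).tolist())
cv2.imwrite("pics/s6z.png",cv2.resize(c,None,fx=18,fy=18,interpolation=cv2.INTER_CUBIC))
```

```text
[[290.1 200.5]
 [288.4 204.8]
 [287.4 204.7]
 [285.1 210.5]] [[201.0, 164.0], [187.0, 198.0], [179.0, 198.0], [161.0, 244.0]]
[[363.0, 188.0], [332.0, 267.0], [313.0, 265.0], [272.0, 368.0]]
```

View pics/s6z.png

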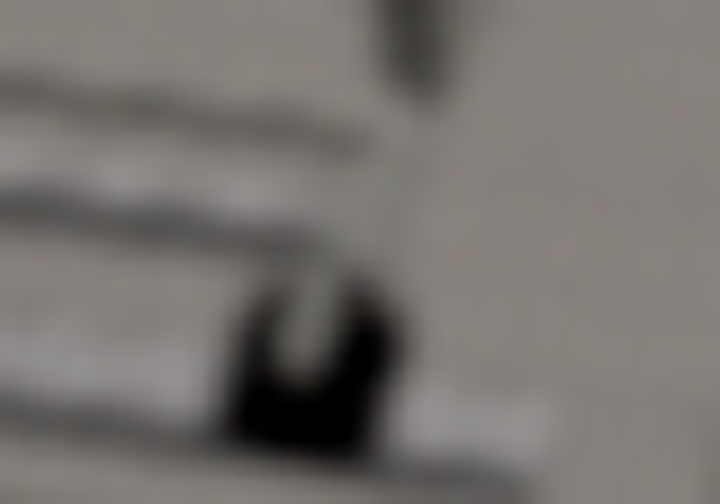

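Emit:
step_arm --deltas "0 0 0 0;0 0 0 0;0 0 0 0;0 0 0 0"

```text
t: 17.23
ee_pos: [0.5368, 0.0355, 0.0726]
eef_rot: [[0.003, 0.004, 1.0], [-0.007, 1.0, -0.004], [-1.0, -0.007, 0.003]]
contact_force: [-1.0, -8.3, 6.8]
width: 0.0128
```

```bash
python3 st.py; python3 look.py 7
```

```text
17.225 [0.5368 0.0355 0.0726] yaw 89.75 q [-0.055  0.115 -0.185  1.268 -0.007 -0.05 ] F [-1.04 -8.33  6.78] T [-1.422  0.368  0.232] eff [  3.85 -32.21  28.64  -0.6    2.17   0.24] w 0.0128
ptr,nib wrist [[316.9, 319.0], [317.7, 321.4], [317.7, 347.0]]
```

View pics/z7.png

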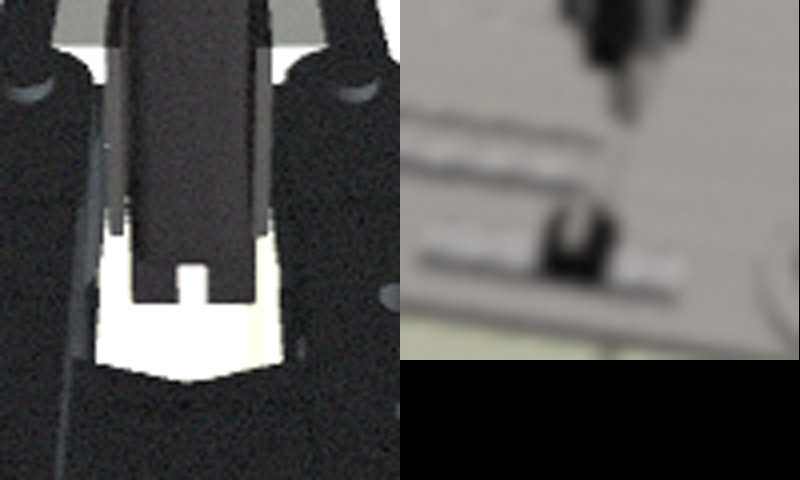

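The picture is unchanged: the rider's stripe (crop 177–208) sits centred behind the bar (crop 131–256). The arm is steady, and the 8.3 N pull fits the spring at about 75 mm.

```bash
python3 -c "
from rig import job
print(job.close_job())"
```

```text
the job is handed in; nothing more can be done
None
```

I turned both hold-down knobs clockwise to their end stops, near one first. Then I pulled the gate out to the marker and handed the job in at about 17 s, with the gripper still holding it there.

**Knobs:** Each one stopped hard: the wrist torque rose from under 0.1 N m to 1.16 N m on the near knob and 0.73 N m on the far one. In a later picture both bars pointed about 47° in world yaw. The gripper itself read 44–45°, so the two disagree by about 2–3°, which I put down to camera and pixel-reading error.

**Gate:** In one wrist picture the pointer was at y = −0.039 m and the marker nib at y = +0.036 m, so about 75 mm of travel was needed. The gripper moved 74.8 mm with the bar held.
- The final wrist view showed the marker's stripe centred behind the bar, within about 0.5 mm.
- The marker measured in the same place as before the pull.
- The 8.3 N pull matches the spring at that travel, where about 8.05 N is expected.

The pointer tip itself was hidden from the wrist camera while I held the gate. The scene view only confirms its alignment to about 2 mm, so the closer figure comes from the measured travel and from the bar against the marker.

Planned paths stayed clear of the rack and the loose items, and no unexpected force showed. I took no final picture to confirm those items.

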